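# Load a mortar cylinder on the gauge turntable, isolated

## Robot

A 6-joint arm with a two-finger parallel gripper is mounted at the origin on the work surface. World frame = base frame: x ahead of the robot, y to its left, z up, the work surface at z = 0. Lengths are in m, angles in degrees, forces in N, time in s.
With the tool pointing down it reaches from about 0.3 to 0.75 m from the base axis. Payload 8.5 kg.
Tool frame: the origin (TCP) lies midway between the tips of the shut fingers; the grasp point (between the pads) lies 19 mm behind it (env.grasp_offset is the distance from the TCP to the grasp point, in m); z points along the fingers, y is the line along which they close (so a half turn about z gives the same grasp; the last joint's range is limited). The gripper opens to 85 mm and grips with 20 to 120 N. Pads are 22 mm wide; open, the fingers measure 114 mm over their backs; the gripper's body (76 mm by 85 mm) begins 54 mm behind the grasp point. The pads swing forward as they close: fully open they stand 13 mm farther back than shut.
Start: joints at [-12.336, 21.807, 74.336, -0, 83.858, -12.336], TCP at [0.55, 0, 0.231] pointing down, gripper open.
Joint ranges: [-178.18, 178.18], [-50.72, 133.34], [12.68, 142.11], [-81.47, 261.47], [9.98, 163.14], [-165.26, 165.26]. Speed limits (degrees/s): [136.94, 136.94, 180, 180, 180, 180].

## Interface

Orientations are given as a 3x3 rotation matrix whose columns are the frame's x, y, z axes.
In Python, from rig import env gives the robot as it stands.
- The arm moves only by the tool servo_tool, never from a script. Its argument "deltas" is text: rows parted by semicolons, each of 7 numbers parted by spaces: the opening, from 0 (shut) to 1 (fully open), then the shift along the tool's x, y, z in mm, then the turn, a rotation vector about the tool's x, y, z in rad. A call has 1 to 8 rows; each row shifts and turns the commanded pose from where the row before left it, along the tool's axes as they then stand; what a row does not reach is not made up. A row lasts 1/12 s, in which the tool goes at most 41.7 mm and 7.16 degrees, less where a joint would pass 70% of its speed; a pose out of reach is approached as far as the arm can. A call is refused whole if a number of a shift passes 41.7 or a number of a turn 0.125, either way. A call with a gripper value outside its range is refused whole. The fingers move at their own pace and stop on an object; "newtons" is the grip in N (left out, the last holds). Time passes only in rows, so rows that do not move let the fingers close. It gives the time, the measured TCP pose, the force, the opening and the grip force at its end, in the units of the state.
- env.observe(): the state, without advancing time (a new reading comes with each control period).
- env.get_image(name): name is "scene" or "side" or "wrist"; returns a dict with "img" (480x640x3 uint8, red, green, blue), "depth" (480x640 float32, m along the optical axis (not along the pixel's ray), 0 where there is no reading), "camera_matrix" (3x3 intrinsics, pixels), "world_to_cam" (4x4, takes a point from world to camera coordinates). Camera axes: x right, y down, z forward; pixel columns grow to the right and rows downward; lengths in m; the calibration is good to about 2 mm. The wrist camera is an equidistant fisheye: a pixel r from the principal point sees the ray r / f radians off the axis. A picture is of the moment at which its call begins.
- env.close_job(): hands the job in; it is judged then, once.
Trained networks look in a picture, given as the dict that the camera call returned (one of the last four; its "shot" number tells which), for a name from the list of things; names that differ only in an ending like _2 or _b are one class to them, and where a whole thing is asked for, a point or a joint stands for the part that bears it (a point fixed in the world has none). Each returns a list of dicts, best first, with "conf" (0 to 1); they miss things now and then, are a little off and sometimes report something else, mostly with a low value. They report only what shows in the picture. A call takes as long as a camera call. They do not tell look-alikes from the thing itself.
- env.spot_in(name, picture): "bbox" ([centre column, centre row, width, height] in pixels, round what is visible of it).
- env.spot_point(name, picture): "uv" ([column, row] in pixels: a listed point, or the origin of a listed thing).
The state is a dict: "time_s": time; "q": joint angles; "qvel": joint speeds; "joint_efforts": joint torques, N m; "position": TCP position; "tool_rot": TCP orientation; "ft_force": force on the tool from outside, world axes, zero at the start; "wrist_torque": the same for the moment, N m; "grip_width": finger opening in m; "gripper_force": force on a finger pad.
Only numpy, scipy, OpenCV 4.12 (cv2) and the standard library are available. Lean on these libraries where they do the work, as an engineer would, in place of code of your own. Each camera call takes 0.05 s, during which the arm holds its last target. There are 200 camera calls.

## Task

Load the mortar cylinder on the gauge turntable: first switch the turntable off at the isolator with the T-bar handle (the lever is now on, leaning away from the robot; off is over to the robot's side), then lift the dust cover off the turntable and lay it knob up on the rubber mat, and stand the cylinder upright in the middle of the turntable's plate, in the marked ring; last, switch the T-bar isolator back on. Set both down gently without dropping them, leave the ball-handled isolator on, and do not disturb the other specimens, the spatula or the brush.

Things in the scene. Friction and masses are not known exactly. Their poses are not given: they have to be found in the camera images.
- isolator_t: Isolator of the turntable, with the T-bar handle: grey painted box 110 (x) x 70 (y) x 36 high, fixed to the bench, with a steel lever pivoted between two cheeks on its top; origin at the centre of its underside; the lever's pivot is at (0, 0, 48 mm) in this frame and its axis is the box's y, so the lever swings in the box's x-z plane. 
- lever_t (a joint): T-bar isolator's lever, rad: 0 = off, leaning 0.6 rad from upright to the box's -x (robot) side; 0.6 = upright; 1.2 = on, leaning 0.6 rad to the box's +x (far) side. It goes over centre: its heavy handle drops to the nearer end stop when let go past upright (1 to 2 N at the handle moves it).
- handle_t (a point): centre of the T-bar: a black round bar 13 mm thick, 57 long, lying along the box's y, on top of a 10 mm thick steel lever, 75 mm from the pivot (so 110 mm above the bench at either stop, 123 upright)
- isolator_b: Another isolator, to be left on, same box but with a ball handle: grey painted box 110 (x) x 70 (y) x 36 high, fixed to the bench, with a steel lever pivoted between two cheeks on its top; origin at the centre of its underside; the lever's pivot is at (0, 0, 48 mm) in this frame and its axis is the box's y, so the lever swings in the box's x-z plane. 
- lever_b (a joint): Ball-handled isolator's lever, rad: 0 = off, leaning 0.6 rad from upright to the box's -x (robot) side; 0.6 = upright; 1.2 = on, leaning 0.6 rad to the box's +x (far) side. It goes over centre: its heavy handle drops to the nearer end stop when let go past upright (1 to 2 N at the handle moves it).
- turntable: Gauge turntable, fixed: grey round housing 160 dia x 40 high, carrying a round steel plate 110 dia x 12 high; origin at the centre of its underside. On its +x side a dial gauge on a green foot: it starts 80 mm from the axis, reaches to 143 mm, is 60 mm wide and 104 mm high. All of it is fixed; the plate does not turn in this task.
- plate_top (a point): centre of the plate's flat upper face, 52 mm above the bench; a dark ring line 57 mm in diameter marks the middle; z up
- cover: Loose dust cover over the plate: bare aluminium shallow cap 128 dia, 15 high, with a black round knob 28 dia x 35 high in the middle of its top (50 mm high in all); 5 mm top, skirt 10 mm deep inside, inner dia 120, so it rests on the plate with its skirt around it; 0.13 kg. Origin at the centre of the skirt's lower edge, z towards the knob.
- cover_knob (a point): centre of the top of the cover's knob, 50 mm above the skirt's lower edge
- mat: Black square rubber mat, fixed to the bench, 180 x 180 x 3 mm; origin at the centre of its underside
- mat_center (a point): centre of the mat's upper face, 3 mm above the bench
- cylinder: Hardened mortar specimen, plain grey cylinder 50 dia x 60 high, about 0.25 kg, standing loose on the bench; origin at the centre of its underside, z along its axis
- cylinder_center (a point): centre of the mortar cylinder, 30 mm above its underside
- cube: Other specimen, leave alone: loose grey mortar cube of 50 mm; origin at the centre of its underside
- puck: Other specimen, leave alone: loose grey mortar disc 70 dia x 25 high; origin at the centre of its underside
- spatula: Loose spatula 200 long lying on the bench, leave alone; handle to its -x
- brush: Loose brush 170 long lying on the bench, leave alone; handle to its -x
Not all that is in view belongs to the job. What is shaped like the cylinder but pink or purple is not meant.

How it is judged (in metres and radians):
On the way, in this order (a step that is already met when the one before it is completed fails the run):
1. the T-bar isolator is off (value of joint lever_t below 0.15 rad), for 0.2 s.
2. with the isolator off, the cover lies knob up on the mat, released (value of joint lever_t below 0.15 rad and horizontal distance between cover and mat_center below 0.045 m and angle between cover's own z axis and vertical below 0.1 rad and z of cover in the frame of mat_center below 0.004 m and contact force between the fingers and cover below 0.1 N and linear speed of cover below 0.02 m/s), for 0.2 s.
3. with the isolator still off, the cylinder stands in the middle of the plate, released (all of step 2 and horizontal distance between cylinder_center and plate_top below 0.015 m and angle between the z axis of cylinder and the z axis of plate_top, either way round below 0.1 rad and z of cylinder_center in the frame of plate_top between 0.026 and 0.034 m and contact force between the fingers and cylinder below 0.1 N and linear speed of cylinder below 0.02 m/s), for 0.2 s.
4. the T-bar isolator is back on (value of joint lever_t above 1.05 rad), for 0.2 s.
At the end, for the whole second after the job is handed in: Both levers are on (joint over 1.05 rad); the cover lies flat on the mat, knob up (tilt under 0.1 rad), its centre within 45 mm of the mat's centre; the cylinder stands upright (within 0.1 rad, either end up) on the plate with its axis within 15 mm of the plate's centre; both released and at rest (value of joint each of lever_t, lever_b above 1.05 rad and horizontal distance between cover and mat_center below 0.045 m and angle between cover's own z axis and vertical below 0.1 rad and z of cover in the frame of mat_center below 0.004 m and contact force between the fingers and cover below 0.1 N and linear speed of each of cover, cylinder below 0.02 m/s and horizontal distance between cylinder_center and plate_top below 0.015 m and angle between the z axis of cylinder and the z axis of plate_top, either way round below 0.1 rad and z of cylinder_center in the frame of plate_top between 0.026 and 0.034 m and contact force between the fingers and cylinder below 0.1 N); the robot touches nothing.
It fails at once if the ball-handled isolator is moved off its on stop (below 0.9 rad) (value of joint lever_b below 0.9 rad).
It fails at once if the cylinder or the cover is dropped or thrown (over 0.5 m/s while no finger touches it) ((contact force between the fingers and cylinder below 0.05 N and linear speed of cylinder above 0.5 m/s) or (contact force between the fingers and cover below 0.05 N and linear speed of cover above 0.5 m/s)).
It fails at once if another specimen, the spatula or the brush is shifted by more than 30 mm (distance of any of cube, puck, spatula, brush from where it was at the start of the episode above 0.03 m).
It also fails if it takes over 72 s, if anything falls off the work surface, if the arm or the gripper's body presses on something with over 40 N, if the wrist force passes 120 N, or if a joint passes its speed limit or range.

## Working session

There is one attempt and no reset: what is moved stays moved. The work goes in short steps, Python scripts to look and compute and a tool call to move; the robot and the scene stay as the last step left them, time stands still between calls to the robot, and variables do not carry over. Pictures are saved under pics/ and viewed, at most 10 in all, crops included, and the job is handed in when it is done.

Besides the shell and the picture viewer there is one more tool, called after "Request:" as a command line: name --argument value ..., lists and objects as JSON in quotes. servo_tool: Moves the arm, as the interface text tells. Its arguments: {"type":"object","properties":{"deltas":{"type":"string"},"newtons":{"type":"number"}},"required":["deltas"]}

```bash
ls; mkdir -p pics
cat > h.py <<'E'
from rig import env
import numpy as np, cv2
def look(n,f=None):
    p=env.get_image(n)
    if f: cv2.imwrite('pics/'+f,p['img'][:,:,::-1])
    return p
def ray(p,uv):
    K=p['camera_matrix'];W=np.linalg.inv(p['world_to_cam'])
    d=np.array([(uv[0]-K[0,2])/K[0,0],(uv[1]-K[1,2])/K[1,1],1.])
    return W[:3,3],W[:3,:3]@d
def atz(p,uv,z):
    o,d=ray(p,uv); return o+d*(z-o[2])/d[2]
def cloud(p):
    v,u=np.mgrid[:480,:640]; K=p['camera_matrix'];D=p['depth']
    W=np.linalg.inv(p['world_to_cam'])
    c=np.stack([(u-K[0,2])/K[0,0]*D,(v-K[1,2])/K[1,1]*D,D],-1)
    return c@W[:3,:3].T+W[:3,3]
E
python3 - <<'E'
from h import *
np.set_printoptions(precision=3,suppress=True)
zs=dict(isolator_t=0.,handle_t=.110,turntable=0,plate_top=.052,cover=.042,cover_knob=.092,mat_center=.003,cylinder=0,cylinder_center=.03,cube=0,puck=0,spatula=0,brush=0)
a=look('scene','a.png');b=look('side','b.png')
cv2.imwrite('pics/ab.png',cv2.resize(np.hstack([a['img'],b['img']])[:,:,::-1],(800,300)))
for nm,p in(('scene',a),('side',b)):
    print(nm,np.linalg.inv(p['world_to_cam'])[:3,3])
    for k,z in zs.items():
        print(k,[(round(r['conf'],2),np.round(r['uv']),atz(p,r['uv'],z)[:2]) for r in env.spot_point(k,p)[:3]])
E
```

```text
pics
scene [ 1.209 -0.402  0.98 ]
isolator_t [(0.9, array([363., 189.]), array([0.403, 0.253])), (0.67, array([420., 220.]), array([0.559, 0.305]))]
handle_t [(0.6, array([439., 195.]), array([0.596, 0.308]))]
turntable [(0.67, array([310., 258.]), array([0.523, 0.026]))]
plate_top [(0.5, array([233., 357.]), array([ 0.683, -0.239]))]
cover [(0.9, array([314., 244.]), array([0.522, 0.036])), (0.73, array([237., 366.]), array([ 0.698, -0.239]))]
cover_knob [(0.61, array([306., 229.]), array([0.517, 0.02 ]))]
mat_center []
cylinder [(0.91, array([238., 364.]), array([ 0.672, -0.227])), (0.84, array([271., 401.]), array([ 0.771, -0.212]))]
cylinder_center [(0.9, array([267., 393.]), array([ 0.767, -0.215])), (0.85, array([232., 359.]), array([ 0.674, -0.238])), (0.85, array([278., 329.]), array([ 0.661, -0.132]))]
cube [(0.93, array([210., 322.]), array([ 0.559, -0.232]))]
puck [(0.82, array([134., 354.]), array([ 0.549, -0.387]))]
spatula [(0.88, array([435., 172.]), array([0.449, 0.443]))]
brush [(0.68, array([441., 278.]), array([0.717, 0.235]))]
side [ 0.255 -0.831  0.974]
isolator_
[... 371 characters left out ...]
2., 265.]), array([0.52 , 0.022]))]
cover_knob [(0.62, array([300., 251.]), array([0.516, 0.025]))]
mat_center [(0.76, array([287., 368.]), array([ 0.409, -0.231]))]
cylinder [(0.97, array([397., 336.]), array([ 0.677, -0.222])), (0.81, array([378., 308.]), array([ 0.669, -0.13 ])), (0.8, array([431., 323.]), array([ 0.772, -0.212]))]
cylinder_center [(0.93, array([433., 315.]), array([ 0.77 , -0.211])), (0.57, array([383., 300.]), array([ 0.677, -0.135]))]
cube [(0.78, array([349., 349.]), array([ 0.557, -0.223]))]
puck [(0.95, array([369., 413.]), array([ 0.543, -0.38 ]))]
spatula [(0.59, array([241., 189.]), array([0.446, 0.426]))]
brush [(0.7, array([346., 212.]), array([0.721, 0.229]))]
```

View pics/a.png

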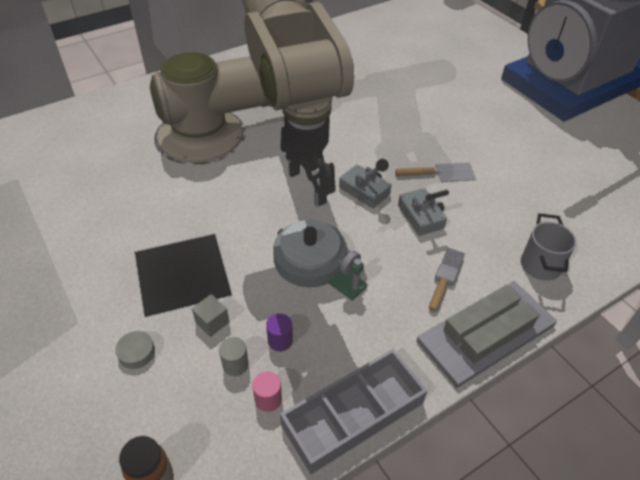

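View pics/b.png

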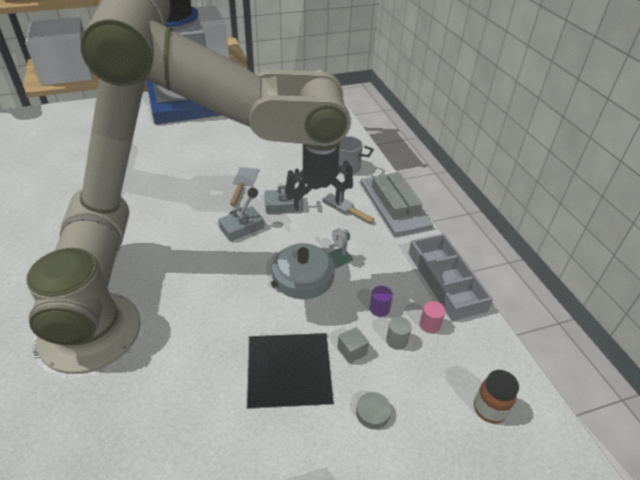

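The gray cylinder is at scene (233,357), between the cube at (210,315) and the pink and purple ones. The cover is at (310,250), the mat at (183,273), and the T-bar isolator at (425,205) with the ball one at (365,185). Next I refine these with depth.

Run:
```python
from h import *
np.set_printoptions(precision=4,suppress=True)
for n in('scene','side'):
    p=look(n);C=cloud(p);g=p['img'].astype(int);ok=p['depth']>0
    def sel(c,r,z0,z1): return ok&(np.hypot(C[...,0]-c[0],C[...,1]-c[1])<r)&(C[...,2]>z0)&(C[...,2]<z1)
    def rect(m):
        q=C[m][:,:2].astype(np.float32)
        if len(q)<4: return len(q)
        r=cv2.minAreaRect(q*1000); return len(q),np.round(r[0],1),np.round(r[1],1),round(r[2],1),np.median(C[m][:,2])
    print(n)
    m=sel((.555,.305),.08,.029,.042);print('box',rect(m))
    m=sel((.405,.25),.08,.029,.042);print('boxb',rect(m))
    m=sel((.595,.305),.05,.098,.13);print('bar',rect(m),C[m].mean(0),np.linalg.svd(C[m][:,:2]-C[m][:,:2].mean(0),full_matrices=False)[2][0])
    m=sel((.41,-.23),.16,-.01,.02)&(g.max(2)<45);print('mat',rect(m))
    m=sel((.675,-.225),.045,.055,.07);print('cyl',rect(m))
    m=sel((.669,-.13),.045,.055,.07);print('purple',rect(m))
    m=sel((.557,-.227),.045,.044,.06);print('cube',rect(m))
    m=sel((.52,.025),.08,.05,.066);print('cover',rect(m))
    m=sel((.52,.025),.03,.08,.10);print('knob',rect(m))
    m=sel((.63,.025),.06,.02,.12);print('gauge',rect(m))
print(env.observe()['tool_rot'])
```

```text
scene
box (914, array([553.4, 319. ]), array([ 87.9, 113.3]), 79.0, np.float64(0.03676565573049734))
boxb (828, array([409.8, 255.8]), array([112.4,  89.7]), 15.1, np.float64(0.03654144375858315))
bar (140, array([593.4, 304.3]), array([56.9, 14.8]), 77.0, np.float64(0.11500799304773607)) [0.5943 0.302  0.1145] [-0.1982 -0.9802]
mat (36, array([ 458.6, -235.2]), array([81.5, 60.7]), 58.7, np.float64(0.0036177187527788868))
cyl (546, array([ 670.8, -232.6]), array([47.7, 49.6]), 65.1, np.float64(0.06053545878607003))
purple (491, array([ 669.8, -135.2]), array([47.3, 49.5]), 59.5, np.float64(0.060755536620399564))
cube (596, array([ 561.9, -229.5]), array([52.8, 50.7]), 12.4, np.float64(0.05031064126058998))
cover (2038, array([524. ,  23.7]), array([125.9, 129.4]), 59.0, np.float64(0.05774395022562551))
knob (149, array([522.8,  24. ]), array([27.6, 27.2]), 27.7, np.float64(0.09153879432830014))
gauge (1176, array([606.9,  40.2]), array([106.9,  64.6]), 44.1, np.float64(0.05502028970329792))
side
box (327, array([549.3, 310.8]), array([ 76.8, 110.3]), 76.7, np.float64(0.0355525755113
[... 256 characters left out ...]
0.6, -265.7]), array([101.8, 163.7]), 75.9, np.float64(0.002795925837738078))
cyl (332, array([ 669.3, -233.5]), array([51.5, 49. ]), 23.6, np.float64(0.05951008000507335))
purple (283, array([ 668.5, -136.9]), array([48.5, 49.8]), 78.6, np.float64(0.05981264346262016))
cube (459, array([ 559.8, -230.6]), array([52.1, 51.3]), 15.9, np.float64(0.04955019762529378))
cover (1392, array([521.1,  22.9]), array([127.1, 129.4]), 5.0, np.float64(0.05672861739429991))
knob (103, array([521. ,  22.9]), array([31.3, 26.2]), 63.4, np.float64(0.09017112445715392))
gauge (488, array([603.9,  38.9]), array([100.3,  61.9]), 44.2, np.float64(0.06722914439468564))
[[-0.  1. -0.]
 [ 1.  0. -0.]
 [-0. -0. -1.]]
```

Request:
servo_tool --deltas "0 37 11 0 0 0 0;0 37 11 0 0 0 0;0 37 11 0 0 0 0;0 37 11 0 0 0 0;0 37 11 0 0 0 0;0 37 11 0 0 0 0;0 37 11 0 0 0 0;0 38 6 0 0 0 0" --newtons 30

```text
time_s: 2.17
position: [0.6335, 0.2987, 0.231]
tool_rot: [[0.0, 1.0, -0.0], [1.0, -0.0, -0.0], [-0.0, -0.0, -1.0]]
ft_force: [0.0, -0.9, 1.0]
grip_width: -0.0001
gripper_force: 0.0
```

Request:
servo_tool --deltas "0 0 0 30 0 0 0;0 0 0 30 0 0 0;0 0 0 30 0 0 0;0 0 0 30 0 0 0;0 0 0 20 0 0 0;0 0 0 0 0 0 0"

```text
time_s: 2.67
position: [0.6309, 0.2964, 0.0861]
tool_rot: [[0.0, 1.0, -0.009], [1.0, -0.0, -0.002], [-0.002, -0.009, -1.0]]
ft_force: [-0.4, -0.5, -0.9]
grip_width: 0.0002
gripper_force: 0.0
```

Request:
servo_tool --deltas "0 2 -14 0 0 0 0;0 2 -14 0 0 0 0;0 2 -14 0 0 0 0;0 3 -14 0 0 0 0;0 3 -14 0 0 0 0;0 3 -14 0 0 0 0;0 3 -14 0 0 0 0;0 0 0 0 0 0 0"

```text
time_s: 3.33
position: [0.5336, 0.3159, 0.0932]
tool_rot: [[-0.001, 1.0, 0.001], [1.0, 0.001, 0.001], [0.001, 0.001, -1.0]]
ft_force: [0.8, 0.2, -0.1]
grip_width: 0.0002
gripper_force: 0.0
```

Run:
```python
from h import *
a=look('scene');b=look('side')
cv2.imwrite('pics/c.png',cv2.resize(np.hstack([a['img'][120:320,300:560],b['img'][120:320,180:440]])[:,:,::-1],(780,300)))
C=cloud(a);m=(a['depth']>0)&(np.hypot(C[...,0]-.51,C[...,1]-.32)<.035)&(C[...,2]>.095)&(C[...,2]<.12)
print(m.sum(),C[m].mean(0),env.observe()['ft_force'])
```

```text
123 [0.52051056 0.3065403  0.11106324] [-0.16243306 -0.96553026 -0.286307  ]
```

View pics/c.png

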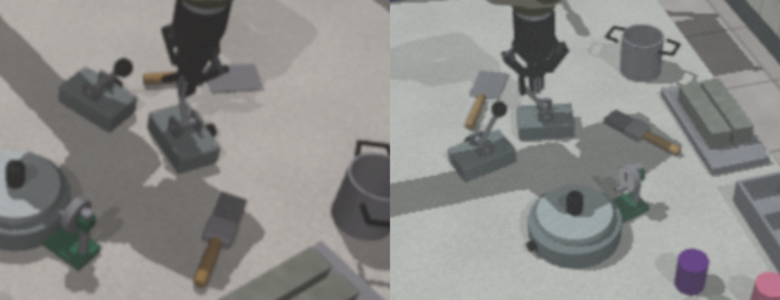

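The T-bar lever's state is unclear in this crop, because the gripper hides it. I'll back off and re-check.

Request:
servo_tool --deltas "0 0 4 -35 0 0 0;0 0 4 -35 0 0 0;0 -20 10 -35 0 0 0;0 -37 0 -25 0 0 0;0 -37 0 0 0 0 0;0 -37 0 0 0 0 0;0 -37 0 0 0 0 0"

```text
time_s: 4.02
position: [0.5538, 0.1474, 0.2208]
tool_rot: [[0.0, 1.0, 0.002], [1.0, -0.0, -0.0], [-0.0, 0.002, -1.0]]
ft_force: [0.3, -0.1, -0.3]
grip_width: 0.0002
gripper_force: 0.0
```

```bash
cat > lev.py <<'E'
from h import *
for n in('scene','side'):
    a=look(n);C=cloud(a)
    for nm,c in(('t',(.5515,.313)),('b',(.409,.248))):
        m=(a['depth']>0)&(np.hypot(C[...,0]-c[0],C[...,1]-c[1])<.075)&(C[...,2]>.1)&(C[...,2]<.135)
        print(n,nm,m.sum(),C[m].mean(0).round(4) if m.any() else '')
    if n=='scene': cv2.imwrite('pics/d.png',cv2.resize(a['img'][140:260,320:480,::-1],(640,480)))
E
python3 lev.py
```

```text
scene t 151 [0.5123 0.3181 0.113 ]
scene b 71 [0.4618 0.259  0.116 ]
side t 67 [0.5078 0.3158 0.1128]
side b 93 [0.449  0.2529 0.1161]
```

View pics/d.png

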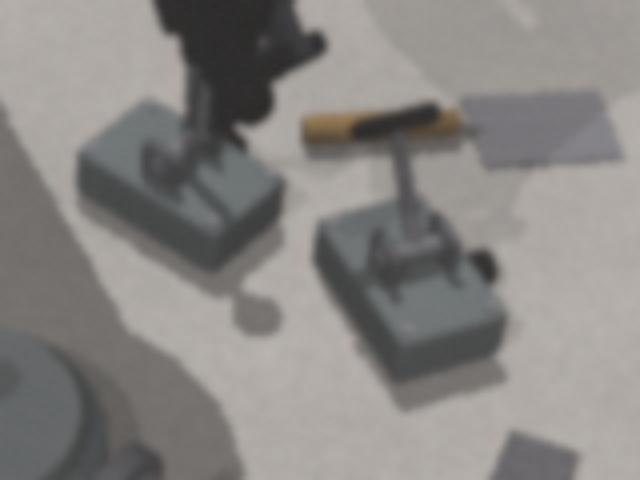

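The lever is off, with the bar at about (0.510, 0.317), and the ball lever is still on. Next is the cover.

Request:
servo_tool --deltas "0.7 -31 -8 0 0 0 0;0.7 -31 -8 0 0 0 0;0.7 -31 -8 0 0 0 0;0.7 -31 -8 20 0 0 0;0.7 0 0 30 0 0 0;0.7 0 0 25 0 0 0;0.7 0 0 10 0 0 0;0.7 0 0 0 0 0 0"

```text
time_s: 4.78
position: [0.5208, 0.0252, 0.1329]
tool_rot: [[0.001, 1.0, -0.004], [1.0, -0.001, 0.001], [0.001, -0.004, -1.0]]
ft_force: [-0.1, 0.2, 0.6]
grip_width: 0.0598
gripper_force: 0.0
```

Run:
```python
from h import *
p=look('wrist','w.png');K=p['camera_matrix'];W=np.linalg.inv(p['world_to_cam'])
def fish(uv,z):
    d=np.array([uv[0]-K[0,2],uv[1]-K[1,2]]);r=np.hypot(*d);t=r/K[0,0]
    v=W[:3,:3]@np.array([*(d/r*np.sin(t)),np.cos(t)]);o=W[:3,3];return o+v*(z-o[2])/v[2]
for k,z in(('cover_knob',.092),('cover',.042),('mat_center',.003)):
    for q in env.spot_point(k,p): print(k,q['conf'],q['uv'],fish(q['uv'],z).round(4))
print(env.observe()['position'])
# mat, from scene & side images, dark pixels
for n in('scene','side'):
    p=look(n);r=env.spot_in('mat',p);print(n,r[:1])
    g=p['img'].max(2).astype(np.uint8);b=r[0]['bbox'] if r else None
    if b is None: continue
    x0,x1,y0,y1=[int(v) for v in(b[0]-b[2]/2-6,b[0]+b[2]/2+6,b[1]-b[3]/2-6,b[1]+b[3]/2+6)]
    _,m=cv2.threshold(g[y0:y1,x0:x1],0,255,cv2.THRESH_BINARY_INV+cv2.THRESH_OTSU)
    c=max(cv2.findContours(m,0,2)[0],key=cv2.contourArea).reshape(-1,2)+[x0,y0]
    q=np.array([atz(p,u,.003)[:2]*1000 for u in c],np.float32);print(cv2.minAreaRect(q))
```

```text
cover_knob 0.96 [310.3, 277.8] [0.5199 0.0235 0.092 ]
cover 0.66 [314.5, 246.3] [0.5226 0.0242 0.042 ]
[0.52198729 0.02545197 0.13594982]
scene [{'bbox': [184.8, 273.3, 94.3, 80.0], 'conf': 0.91}]
((414.36712646484375, -230.3739471435547), (178.4094696044922, 180.41476440429688), 75.81707000732422)
side [{'bbox': [289.5, 372.3, 84.4, 73.4], 'conf': 0.73}]
((413.23712158203125, -231.72325134277344), (180.06793212890625, 178.93748474121094), 75.7994155883789)
```

Request:
servo_tool --deltas "0.7 -2 0 25 0 0 0;0.7 0 0 25 0 0 0;0.7 0 0 17 0 0 0;0.7 0 0 6 0 0 0;0.7 0 0 0 0 0 0"

```text
time_s: 5.6
position: [0.5205, 0.0236, 0.0609]
tool_rot: [[-0.0, 1.0, -0.002], [1.0, 0.0, 0.0], [0.0, -0.002, -1.0]]
ft_force: [-0.4, 0.2, -0.3]
grip_width: 0.0597
gripper_force: 0.0
```

Request:
servo_tool --deltas "0 0 0 0 0 0 0;0 0 0 0 0 0 0;0 0 0 0 0 0 0;0 0 0 0 0 0 0;0 0 0 0 0 0 0;0 0 0 0 0 0 0;0 0 0 0 0 0 0" --newtons 40

```text
time_s: 6.18
position: [0.5216, 0.0234, 0.063]
tool_rot: [[-0.0, 1.0, 0.003], [1.0, 0.0, -0.0], [-0.0, 0.003, -1.0]]
ft_force: [0.0, -0.3, 6.6]
grip_width: 0.0268
gripper_force: 39.4
```

Request:
servo_tool --deltas "0 0 0 -5 0 0 0;0 0 0 -15 0 0 0;0 0 0 -25 0 0 0;0 0 0 -30 0 0 0;0 -10 -5 -25 0 0 0;0 -20 -10 0 0 0 0;0 -25 -10 0 0 0 0;0 -25 -10 0 0 0 0"

```text
time_s: 6.85
position: [0.4854, -0.057, 0.1626]
tool_rot: [[-0.001, 1.0, 0.001], [1.0, 0.001, -0.0], [-0.0, 0.001, -1.0]]
ft_force: [0.2, -1.0, -1.7]
grip_width: 0.0268
gripper_force: 39.8
```

Request:
servo_tool --deltas "0 -30 -12 0 0 0 0;0 -30 -12 0 0 0 0;0 -30 -12 0 0 0 0;0 -30 -12 0 0 0 0;0 -25 -12 15 0 0 0;0 -20 -10 20 0 0 0;0 -9 -4 20 0 0 0;0 0 0 20 0 0 0"

```text
time_s: 7.52
position: [0.4113, -0.2326, 0.0864]
tool_rot: [[0.003, 1.0, 0.001], [1.0, -0.003, -0.001], [-0.001, 0.001, -1.0]]
ft_force: [0.2, 0.5, -2.4]
grip_width: 0.0266
gripper_force: 39.7
```

Request:
servo_tool --deltas "0 0 0 20 0 0 0;0 0 0 18 0 0 0;0 0 0 12 0 0 0;0 0 0 6 0 0 0;0 0 0 2 0 0 0;0 0 0 0 0 0 0;0 0 0 0 0 0 0"

```text
time_s: 8.1
position: [0.4123, -0.2308, 0.0294]
tool_rot: [[-0.0, 1.0, 0.001], [1.0, 0.0, -0.001], [-0.001, 0.001, -1.0]]
ft_force: [0.1, -0.3, -0.6]
grip_width: 0.027
gripper_force: 39.7
```

Request:
servo_tool --deltas "0 0 0 1 0 0 0;0 0 0 1 0 0 0;0 0 0 1 0 0 0;0 0 0 1 0 0 0;0 0 0 1 0 0 0;0 0 0 0 0 0 0"

```text
time_s: 8.6
position: [0.412, -0.2305, 0.024]
tool_rot: [[-0.0, 1.0, 0.0], [1.0, 0.0, -0.0], [-0.0, 0.0, -1.0]]
ft_force: [-1.4, 1.0, 5.2]
grip_width: 0.0273
gripper_force: 40.4
```

Request:
servo_tool --deltas "0.3 0 0 0 0 0 0;0.6 0 0 0 0 0 0;0.8 0 0 0 0 0 0;0.8 0 0 0 0 0 0;0.8 0 0 -10 0 0 0;0.8 0 0 -30 0 0 0;0.8 0 0 -40 0 0 0;0.8 0 0 -40 0 0 0"

```text
time_s: 9.27
position: [0.4115, -0.2301, 0.1447]
tool_rot: [[0.0, 1.0, -0.002], [1.0, -0.0, 0.002], [0.002, -0.002, -1.0]]
ft_force: [0.4, -0.6, 0.4]
grip_width: 0.0686
gripper_force: 0.0
```

Request:
servo_tool --deltas "0.8 0 30 -20 0 0 0;0.8 0 38 0 0 0 0;0.8 0 38 0 0 0 0;0.8 0 38 0 0 0 0;0.8 0 38 0 0 0 0;0.8 -1 38 0 0 0 0;0.8 -1 38 0 0 0 0;0.8 0 0 0 0 0 0"

```text
time_s: 9.93
position: [0.6748, -0.2319, 0.1611]
tool_rot: [[-0.002, 1.0, 0.001], [1.0, 0.002, 0.0], [0.0, 0.001, -1.0]]
ft_force: [-0.1, 0.3, 0.0]
grip_width: 0.0685
gripper_force: 0.0
```

```bash
cat > cov.py <<'E'
from h import *
np.set_printoptions(precision=4,suppress=True)
for n in('scene','side'):
    p=look(n,'e_%s.png'%n);C=cloud(p);ok=p['depth']>0
    for nm,c,r,z0,z1 in(('covertop',(.412,-.231),.08,.01,.024),('knob',(.412,-.231),.03,.045,.06),('cyl',(.67,-.233),.045,.055,.07),('cylplate',(.522,.023),.04,.095,.125)):
        m=ok&(np.hypot(C[...,0]-c[0],C[...,1]-c[1])<r)&(C[...,2]>z0)&(C[...,2]<z1)
        if m.sum()>10:
            R=cv2.minAreaRect((C[m][:,:2]*1000).astype(np.float32));P=C[m]
            A=np.c_[P[:,:2]-P[:,:2].mean(0),np.ones(len(P))];s=np.linalg.lstsq(A,P[:,2],rcond=None)[0]
            print(n,nm,m.sum(),np.round(R[0],1),np.round(R[1],1),'z',np.median(P[:,2]),'slope',s[:2])
print(env.observe()['position'])
E
python3 cov.py
```

```text
scene covertop 1485 [ 410.  -248.4] [ 87.9 130.8] z 0.018579367237688382 slope [-0.0084  0.0036]
scene knob 132 [ 412.9 -228.7] [26.9 27.1] z 0.052855021707261196 slope [-0.1346  0.0222]
scene cyl 543 [ 670.6 -233. ] [47.9 48.8] z 0.060629416487567034 slope [-0.013   0.0098]
side covertop 2219 [ 411.6 -230.2] [127.5 126.7] z 0.017645348330312727 slope [0.0011 0.0052]
side knob 130 [ 412.3 -230.8] [27.3 25.5] z 0.05228602086594042 slope [0.0164 0.0858]
side cyl 326 [ 669.  -234.4] [50.5 47.3] z 0.05963139242384852 slope [ 0.0025 -0.0052]
[ 0.6705 -0.2321  0.1619]
```

Request:
servo_tool --deltas "0.8 -1.5 0 30 0 0 0;0.8 0 0 30 0 0 0;0.8 0 0 30 0 0 0;0.8 0 0 25 0 0 0;0.8 0 0 15 0 0 0;0.8 0 0 10 0 0 0;0.8 0 0 4 0 0 0;0.8 0 0 0 0 0 0"

```text
time_s: 10.7
position: [0.6694, -0.2342, 0.0198]
tool_rot: [[0.0, 1.0, -0.0], [1.0, -0.0, 0.0], [0.0, -0.0, -1.0]]
ft_force: [-0.8, 0.0, 1.1]
grip_width: 0.0683
gripper_force: 0.0
```

Request:
servo_tool --deltas "0 0 0 0 0 0 0;0 0 0 0 0 0 0;0 0 0 0 0 0 0;0 0 0 0 0 0 0;0 0 0 0 0 0 0;0 0 0 0 0 0 0"

```text
time_s: 11.2
position: [0.6705, -0.2344, 0.0215]
tool_rot: [[-0.0, 1.0, 0.002], [1.0, 0.0, -0.001], [-0.001, 0.002, -1.0]]
ft_force: [-1.4, -0.5, 7.7]
grip_width: 0.0496
gripper_force: 42.0
```

Request:
servo_tool --deltas "0 0 0 -5 0 0 0;0 0 0 -15 0 0 0;0 0 0 -30 0 0 0;0 0 0 -35 0 0 0;0 0 0 -30 0 0 0;0 0 -20 -5 0 0 0;0 0 -30 0 0 0 0;0 7 -30 0 0 0 0"

```text
time_s: 11.87
position: [0.5891, -0.2276, 0.1401]
tool_rot: [[0.0, 1.0, 0.001], [1.0, -0.0, -0.001], [-0.001, 0.001, -1.0]]
ft_force: [-0.4, -0.7, -2.5]
grip_width: 0.0491
gripper_force: 42.4
```

Request:
servo_tool --deltas "0 30 -25 0 0 0 0;0 36 -20 0 0 0 0;0 36 -14 0 0 0 0;0 36 -10 0 0 0 0;0 36 0 0 0 0 0;0 36 0 0 0 0 0;0 28 0 0 0 0 0;0 12 0 0 0 0 0"

```text
time_s: 12.53
position: [0.5203, 0.0262, 0.14]
tool_rot: [[-0.003, 1.0, -0.0], [1.0, 0.003, 0.001], [0.001, -0.0, -1.0]]
ft_force: [0.2, 0.2, -2.9]
grip_width: 0.049
gripper_force: 42.5
```

Request:
servo_tool --deltas "0 0 0 20 0 0 0;0 0 0 20 0 0 0;0 0 0 10 0 0 0;0 0 0 5 0 0 0;0 0 0 0 0 0 0;0 0 0 0 0 0 0"

```text
time_s: 13.03
position: [0.5213, 0.0226, 0.0851]
tool_rot: [[0.0, 1.0, 0.001], [1.0, -0.0, -0.0], [-0.0, 0.001, -1.0]]
ft_force: [-0.5, -0.5, -1.1]
grip_width: 0.0493
gripper_force: 42.4
```

```bash
python3 cov.py
python3 - <<'E'
from h import *
for n,z in(('scene',.052),('side',.052),):
    p=look(n)
    for k,z in(('turntable',0),('plate_top',.052)):
        print(n,k,[(round(r['conf'],2),atz(p,r['uv'],z)[:2].round(4)) for r in env.spot_point(k,p)[:2]])
    C=cloud(p);ok=p['depth']>0
    for z0,z1,l in((.047,.058,'plate'),(.036,.045,'housing')):
        m=ok&(np.hypot(C[...,0]-.521,C[...,1]-.023)<.078)&(C[...,2]>z0)&(C[...,2]<z1)
        print(l,m.sum(),cv2.minEnclosingCircle((C[m][:,:2]*1000).astype(np.float32)))
E
```

```text
scene covertop 2132 [ 413.  -228.8] [126.8 129.3] z 0.018466571253198172 slope [-0.0059  0.003 ]
scene knob 135 [ 413.8 -228.2] [25.9 28.6] z 0.053035491971401005 slope [-0.1433 -0.0174]
scene cylplate 323 [524.9  19.5] [42.3 70.5] z 0.11546239359121346 slope [-0.2393  0.2296]
side covertop 2235 [ 412.  -231.2] [126.3 126.2] z 0.017752030874874647 slope [0.0027 0.0078]
side knob 127 [ 411.7 -230.5] [25.8 25.6] z 0.052247869042747475 slope [0.0084 0.0763]
side cylplate 417 [519.6  19.6] [71.3 46.9] z 0.11816412154771838 slope [0.0406 0.3366]
[0.5215 0.0227 0.0855]
scene turntable [(0.88, array([0.5225, 0.0231])), (0.68, array([ 0.414 , -0.2228]))]
scene plate_top [(0.85, array([0.5149, 0.0264]))]
plate 1127 ((525.099609375, 27.17719078063965), 59.24738311767578)
housing 1282 ((520.9998168945312, 23.010807037353516), 77.89636993408203)
side turntable [(0.83, array([0.5217, 0.0219])), (0.16, array([0.7208, 0.2412]))]
side plate_top [(0.81, array([0.5202, 0.0089]))]
plate 753 ((521.7496337890625, 21.431901931762695), 56.87734603881836)
housing 907 ((520.896484375, 22.9481201171875), 77.93972778320312)
```

Request:
servo_tool --deltas "0 0 0 4 0 0 0;0 0 0 3 0 0 0;0 0 0 2 0 0 0;0 0 0 1 0 0 0;0 0 0 1 0 0 0;0 0 0 0.5 0 0 0;0 0 0 0 0 0 0;0 0 0 0 0 0 0"

```text
time_s: 14.1
position: [0.5209, 0.023, 0.0734]
tool_rot: [[-0.0, 1.0, 0.0], [1.0, 0.0, -0.0], [-0.0, 0.0, -1.0]]
ft_force: [-2.8, 0.0, 2.6]
grip_width: 0.0489
gripper_force: 42.8
```

Request:
servo_tool --deltas "0 0 0 0.5 0 0 0;0 0 0 0.5 0 0 0;0 0 0 0.5 0 0 0;0 0 0 0 0 0 0;0 0 0 0 0 0 0"

```text
time_s: 14.52
position: [0.5209, 0.023, 0.0733]
tool_rot: [[-0.0, 1.0, 0.001], [1.0, 0.0, -0.0], [-0.0, 0.001, -1.0]]
ft_force: [-8.4, 0.9, 18.2]
grip_width: 0.0492
gripper_force: 44.4
```

Request:
servo_tool --deltas "0 0 0 -1.2 0 0 0;0 0 0 0 0 0 0;0.7 0 0 0 0 0 0;0.8 0 0 0 0 0 0;0.8 0 0 0 0 0 0;0.8 0 0 0 0 0 0;0.8 0 0 -10 0 0 0;0.8 0 0 -25 0 0 0"

```text
time_s: 15.18
position: [0.5195, 0.0231, 0.1057]
tool_rot: [[0.0, 1.0, -0.006], [1.0, -0.0, 0.001], [0.001, -0.006, -1.0]]
ft_force: [-1.0, 0.0, -0.3]
grip_width: 0.0684
gripper_force: 0.0
```

Request:
servo_tool --deltas "0.8 0 0 -40 0 0 0;0.8 0 0 -40 0 0 0;0.8 30 -20 -30 0 0 0;0.4 30 -20 0 0 0 0;0 30 -10 0 0 0 0;0 0 0 0 0 0 0"

```text
time_s: 15.68
position: [0.4711, 0.1133, 0.2152]
tool_rot: [[-0.004, 1.0, 0.0], [1.0, 0.004, 0.001], [0.001, 0.0, -1.0]]
ft_force: [0.5, -0.8, -0.4]
grip_width: 0.0324
gripper_force: 0.0
```

```bash
python3 cov.py; python3 lev.py
```

```text
scene covertop 2127 [ 412.1 -228. ] [126.8 130.2] z 0.018488263979668518 slope [-0.008   0.0025]
scene knob 135 [ 414.3 -229.4] [25.6 26.4] z 0.05252077179527448 slope [-0.1246  0.0384]
scene cylplate 467 [524.1  24.1] [51.8 49.1] z 0.11216389211181044 slope [-0.1427  0.099 ]
side covertop 2225 [ 411.4 -231.4] [128.2 126.7] z 0.017827100646243155 slope [0.001  0.0063]
side knob 131 [ 411.6 -230.7] [27.4 25.6] z 0.05200728568641522 slope [-0.0142  0.1178]
side cylplate 327 [520.3  22.6] [48.4 50.5] z 0.11107437097651052 slope [0.0485 0.1589]
[0.473  0.1103 0.2146]
scene t 151 [0.5122 0.3181 0.113 ]
scene b 136 [0.4565 0.2567 0.1174]
side t 2 [0.5173 0.3154 0.1024]
side b 97 [0.4485 0.2529 0.1155]
```

Request:
servo_tool --deltas "0 35 0 0 0 0 0;0 38 0 0 0 0 0;0 38 -2 0 0 0 0;0 38 -3 0 0 0 0;0 38 0 0 0 0 0;0 25 0 0 0 0 0;0 10 0 0 0 0 0;0 0 0 0 0 0 0"

```text
time_s: 16.55
position: [0.4686, 0.3324, 0.2137]
tool_rot: [[-0.001, 1.0, -0.001], [1.0, 0.001, -0.0], [-0.0, -0.001, -1.0]]
ft_force: [0.4, -0.6, -0.9]
grip_width: 0.0
gripper_force: 0.0
```

Request:
servo_tool --deltas "0 0 0 25 0 0 0;0 0 0 30 0 0 0;0 0 0 30 0 0 0;0 0 0 25 0 0 0;0 0 0 15 0 0 0;0 0 0 0 0 0 0"

```text
time_s: 17.05
position: [0.4676, 0.3289, 0.0863]
tool_rot: [[0.002, 1.0, -0.006], [1.0, -0.002, -0.003], [-0.003, -0.006, -1.0]]
ft_force: [0.2, -0.8, -0.4]
grip_width: -0.0002
gripper_force: 0.0
```

Request:
servo_tool --deltas "0 -2 14 0 0 0 0;0 -2 14 0 0 0 0;0 -2 14 0 0 0 0;0 -2 14 0 0 0 0;0 -3 14 0 0 0 0;0 -3 14 0 0 0 0;0 -3 12 0 0 0 0;0 0 0 0 0 0 0"

```text
time_s: 17.72
position: [0.5661, 0.3129, 0.0907]
tool_rot: [[0.003, 1.0, 0.001], [1.0, -0.003, 0.001], [0.001, 0.001, -1.0]]
ft_force: [-1.5, -0.1, 1.8]
grip_width: -0.0001
gripper_force: 0.7
```

Request:
servo_tool --deltas "0 0 -10 -30 0 0 0;0 0 -15 -35 0 0 0;0 0 -15 -35 0 0 0;0 0 -30 -30 0 0 0;0 -30 -35 0 0 0 0;0 -35 -35 0 0 0 0;0 -35 0 0 0 0 0;0 0 0 0 0 0 0"

```text
time_s: 18.38
position: [0.4322, 0.2187, 0.2205]
tool_rot: [[0.003, 1.0, 0.002], [1.0, -0.003, -0.001], [-0.001, 0.002, -1.0]]
ft_force: [0.6, 0.7, 0.3]
grip_width: 0.0001
gripper_force: 0.0
```

```bash
python3 lev.py; python3 cov.py
```

```text
scene t 139 [0.5943 0.302  0.1147]
scene b 136 [0.4564 0.2566 0.1175]
side t 64 [0.5886 0.2989 0.1131]
side b 94 [0.4489 0.253  0.1159]
scene covertop 2136 [ 412.5 -229.5] [129.  128.3] z 0.018410754874475355 slope [-0.0092  0.0034]
scene knob 134 [ 413.3 -229.8] [28.  26.7] z 0.052902442017538354 slope [-0.1163  0.0568]
scene cylplate 463 [522.4  24.5] [47.5 53.5] z 0.11198870567457253 slope [-0.143   0.0792]
side covertop 2236 [ 412.1 -230.6] [127.8 127.1] z 0.01775751677524018 slope [0.0039 0.0056]
side knob 129 [ 411.4 -231.1] [25.6 26.1] z 0.052397347257768345 slope [0.0521 0.0753]
side cylplate 324 [520.3  22.2] [51.2 49.2] z 0.11080788576574835 slope [0.0729 0.1413]
[0.434  0.2231 0.2195]
```

View pics/e_scene.png

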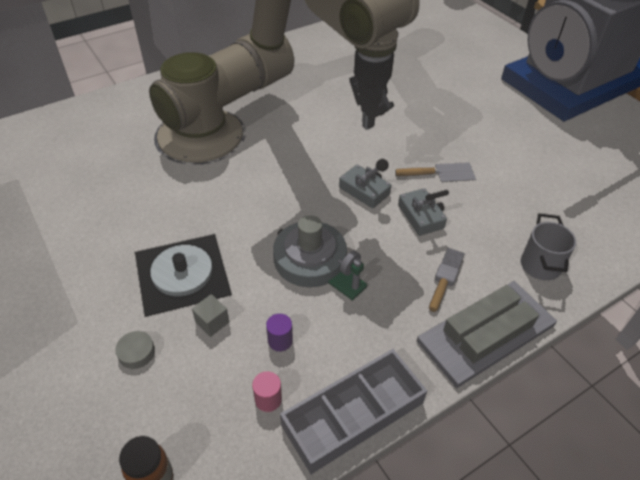

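The picture shows the cover on the mat (180,270), the cylinder upright on the plate (310,235), and both levers on (436,195) and (381,165). The arm is clear of everything, so I'm handing the job in.

```bash
python3 -c "
from rig import env
print(env.close_job())"
```

```text
the job is handed in; nothing more can be done
None
```

I handed the job in at about 18 s on the robot's clock, with no verdict returned. The last images show the cover flat and knob up on the mat, the cylinder upright within a few millimetres of the plate's centre, both isolators on, and the arm clear.

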